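Put the mixed sample containers back into their trays

TASK

Sort the four containers standing loose on the bench in front of the spectrometer (two white-capped vials, one dropper bottle, one bead pot) into the three trays on the left: each goes into the tray that already holds one of its own kind, standing upright on the tray floor. Set each one down rather than dropping it, and do not tip or push away the containers that already stand in the trays.

Things in the scene. Friction and masses are not known exactly. Their poses are not given: they have to be found in the camera images.
- vial_a_mid (a point): A screw-cap sample vial with white body and white cap, loose, upright on the bench in the row at the right (a stapler lies among them), to be put away; 52 mm tall, body 26 mm across, cap 28 mm across from 39 mm up to the top. The point is its centre, half-way up, 26 mm above its underside; z up along its axis.
- vial_b_mid (a point): A screw-cap sample vial with white body and white cap, loose, upright on the bench in the row at the right (a stapler lies among them), to be put away; 52 mm tall, body 26 mm across, cap 28 mm across from 39 mm up to the top. The point is its centre, half-way up, 26 mm above its underside; z up along its axis.
- dropper_mid (a point): An amber glass dropper bottle, loose, upright on the bench in the row at the right (a stapler lies among them), to be put away; 96 mm tall, glass 30 mm across up to about 50 mm, black collar 20 mm across from 54 to 74 mm, narrow rubber bulb (13 mm) above. The point is its centre, half-way up, 48 mm above its underside; z up along its axis.
- pot_mid (a point): A white pot of beads with a wide green lid, loose, upright on the bench in the row at the right (a stapler lies among them), to be put away; 62 mm tall, body 57 mm across, lid 62 mm across from 44 mm up to the top. The point is its centre, half-way up, 31 mm above its underside; z up along its axis.
- tray_vial: The tray that already holds a white-capped vial near its far end. One of three identical, fixed, shallow grey plastic trays side by side in the left part of the bench: 172 mm long (its x axis, pointing away from the robot), 92 mm wide (its y axis), inside 164 x 84 mm, walls 4 mm thick. Origin: centre of its underside on the bench, z up; the inner floor is 4 mm and the rim 12 mm above it. The free part of its floor is the near half and the middle.
- tray_dropper: The tray that already holds a dropper bottle near its far end. One of three identical, fixed, shallow grey plastic trays side by side in the left part of the bench: 172 mm long (its x axis, pointing away from the robot), 92 mm wide (its y axis), inside 164 x 84 mm, walls 4 mm thick. Origin: centre of its underside on the bench, z up; the inner floor is 4 mm and the rim 12 mm above it. The free part of its floor is the near half and the middle.
- tray_pot: The tray that already holds a bead pot near its far end. One of three identical, fixed, shallow grey plastic trays side by side in the left part of the bench: 172 mm long (its x axis, pointing away from the robot), 92 mm wide (its y axis), inside 164 x 84 mm, walls 4 mm thick. Origin: centre of its underside on the bench, z up; the inner floor is 4 mm and the rim 12 mm above it. The free part of its floor is the near half and the middle.
- kept_vial_mid (a point): A screw-cap sample vial with white body and white cap, already standing loose in its tray on the tray floor, near the far end (about 47 mm from the middle): it stays there; 52 mm tall, body 26 mm across, cap 28 mm across from 39 mm up to the top. The point is its centre, half-way up, 26 mm above its underside; z up along its axis.
- kept_dropper_mid (a point): An amber glass dropper bottle, already standing loose in its tray on the tray floor, near the far end (about 47 mm from the middle): it stays there; 96 mm tall, glass 30 mm across up to about 50 mm, black collar 20 mm across from 54 to 74 mm, narrow rubber bulb (13 mm) above. The point is its centre, half-way up, 48 mm above its underside; z up along its axis.
- kept_pot_mid (a point): A white pot of beads with a wide green lid, already standing loose in its tray on the tray floor, near the far end (about 47 mm from the middle): it stays there; 62 mm tall, body 57 mm across, lid 62 mm across from 44 mm up to the top. The point is its centre, half-way up, 31 mm above its underside; z up along its axis.
There are look-alikes about, which are no part of the job. Leave any purple look-alike of the part that bears kept_dropper_mid alone.

How it is judged (in metres and radians):
At the end, for the whole second after the job is handed in: The two vials, the dropper bottle and the pot each stand inside the rim of their kind's tray, on its floor (height within 4 mm), upright within 0.2 rad, released and at rest; the three that stood there before are upright (0.2 rad) within 20 mm of where they stood (x of vial_a_mid in the frame of tray_vial between -0.07 and 0.07 m and y of vial_a_mid in the frame of tray_vial between -0.03 and 0.03 m and z of vial_a_mid in the frame of tray_vial between 0.026 and 0.034 m and angle between each of vial_a_mid, vial_b_mid, dropper_mid, pot_mid, kept_vial_mid, kept_dropper_mid, kept_pot_mid's own z axis and vertical below 0.2 rad and linear speed of each of vial_a, vial_b, dropper, pot below 0.02 m/s and contact force between the fingers and vial_a below 0.1 N and x of vial_b_mid in the frame of tray_vial between -0.07 and 0.07 m and y of vial_b_mid in the frame of tray_vial between -0.03 and 0.03 m and z of vial_b_mid in the frame of tray_vial between 0.026 and 0.034 m and contact force between the fingers and vial_b below 0.1 N and x of dropper_mid in the frame of tray_dropper between -0.069 and 0.069 m and y of dropper_mid in the frame of tray_dropper between -0.029 and 0.029 m and z of dropper_mid in the frame of tray_dropper between 0.048 and 0.056 m and contact force between the fingers and dropper below 0.1 N and x of pot_mid in the frame of tray_pot between -0.053 and 0.053 m and y of pot_mid in the frame of tray_pot between -0.013 and 0.013 m and z of pot_mid in the frame of tray_pot between 0.031 and 0.039 m and contact force between the fingers and pot below 0.1 N and distance of each of kept_vial_mid, kept_dropper_mid, kept_pot_mid from where it was at the start of the episode below 0.02 m); the robot touches nothing.
It fails at once if a container is dropped or thrown (falls free from more than about 3 cm) ((contact force between the fingers and vial_a below 0.05 N and linear speed of vial_a above 0.8 m/s) or (contact force between the fingers and vial_b below 0.05 N and linear speed of vial_b above 0.8 m/s) or (contact force between the fingers and dropper below 0.05 N and linear speed of dropper above 0.8 m/s) or (contact force between the fingers and pot below 0.05 N and linear speed of pot above 0.8 m/s)).
It fails at once if a container that already stands in a tray is tipped, or shifted by more than 20 mm ((angle between kept_vial_mid's own z axis and vertical above 0.4 rad or distance of kept_vial_mid from where it was at the start of the episode above 0.02 m) or (angle between kept_dropper_mid's own z axis and vertical above 0.4 rad or distance of kept_dropper_mid from where it was at the start of the episode above 0.02 m) or (angle between kept_pot_mid's own z axis and vertical above 0.4 rad or distance of kept_pot_mid from where it was at the start of the episode above 0.02 m)).
It also fails if it takes over 99 s, if anything falls off the work surface, if the arm or the gripper's body presses on something with over 40 N, if the wrist force passes 120 N, or if a joint passes its speed limit or range.

ROBOT

A 6-joint arm with a two-finger parallel gripper is mounted at the origin on a cart in front of the work surface, level with it; the furniture and walls round the work are solid. World frame = base frame: x ahead of the robot, y to its left, z up, the work surface at z = 0. Lengths are in m, angles in degrees, forces in N, time in s.
With the tool pointing down it reaches from about 0.4 to 0.825 m from the base axis. Payload 7 kg.
Tool frame: the origin (TCP) lies midway between the tips of the shut fingers; the grasp point (between the pads) lies 19 mm behind it; z points along the fingers, y is the line along which they close (so a half turn about z gives the same grasp; the last joint's range is limited). The gripper opens to 88 mm and grips with 3 to 60 N. Pads are 19 mm wide; open, the fingers measure 130 mm over their backs; the gripper's body (78 mm by 193 mm) begins 47 mm behind the grasp point.
Start: joints at [80.621, 20.546, 0.682, 0, -70.136, -16.507], TCP at [0.295, 0.607, 0.227] pointing down, gripper open.
Joint ranges: [-176.03, 176.03], [-82.01, 121.73], [-58.28, 71.71], [-173.87, 95.51], [-174.79, -0.11], [-173.66, 173.66]. Speed limits (degrees/s): [136.94, 136.94, 172.46, 180, 180, 180].

INTERFACE

Orientations are given as a 3x3 rotation matrix whose columns are the frame's x, y, z axes.
In Python, from rig import robot gives the robot as it stands. Calls block until the motion is done:
- robot.goto(position, orientation): joint-space move of the TCP to a pose.
- robot.servo_line(position, ori=None, speed=0.15): straight line of the TCP; ori=None keeps the orientation; speed is the mean speed in m/s.
- robot.movej(angles): joint-space move.
- robot.move_gripper(opening): opening from 0.0 (shut) to 1.0 (fully open); the grip force is fixed at half the most; returns when the fingers have stopped.
- robot.dwell(seconds).
- robot.ik(position, orientation): joint angles nearest the present ones, or None.
- robot.grab_frame(name): name is "side" or "top"; returns (picture, depth): 420x560x3 uint8, red, green, blue; 420x560 float32, m along the optical axis (not along the pixel's ray), 0 where there is no reading.
- robot.camera_info(name): a dict with "vfov" (degrees; the focal length in pixels is half the picture's height over the tangent of half this angle, whatever the lens; pixels are square), "cx", "cy" (the principal point, pixels), "view" (4x4, takes a point from world to camera coordinates). Camera axes: x right, y down, z forward; pixel columns grow to the right and rows downward; lengths in m; the calibration is good to about 2 mm. A picture is of the moment at which its call begins. camera_info takes no time and is no camera call.
A pose or a line that the arm cannot do raises robot.Unreachable and nothing moves.
- robot.job_done(): hands the job in; it is judged then, once.
Readings, each from a call of its own:
- robot.read_t(): time.
- robot.read_qpos(): joint angles.
- robot.read_qvel(): joint speeds.
- robot.read_effort(): joint torques, N m.
- robot.read_position(): TCP position.
- robot.read_tcp_rot(): TCP orientation.
- robot.read_force(): force on the tool from outside, world axes, zero at the start.
- robot.read_ft_torque(): the same for the moment, N m.
- robot.read_grip_width(): opening from 0.0 (shut) to 1.0 (fully open).
- robot.read_finger_force(): force on a finger pad.
Only numpy, scipy, OpenCV 4.12 (cv2) and the standard library are available. Lean on these libraries where they do the work, as an engineer would, in place of code of your own. Each camera call takes 0.05 s, during which the arm holds its last target. There are 200 camera calls.

## Working session

There is one attempt and no reset: what is moved stays moved. The work goes in short steps, each a Python script; the robot and the scene stay as the last script left them, time stands still between calls to the robot, and variables do not carry over. Pictures are saved under pics/ and viewed, at most 14 in all, crops included, and the job is handed in when it is done.

```bash
mkdir -p pics; python3 - <<'E'
from rig import robot
import cv2,numpy as np
for n in("top","side"):
    p,d=robot.grab_frame(n); cv2.imwrite(f"pics/{n}0.png",p[:,:,::-1]); np.savez(f"{n}0.npz",p=p,d=d)
    i=robot.camera_info(n); print(n,i, "valid depth",(d>0).mean())
    V=np.array(i["view"]); print(-V[:3,:3].T@V[:3,3])
print(robot.read_t(),robot.read_tcp_rot(),robot.read_grip_width())
E
```

```text
top {'vfov': 43.546646668758065, 'cx': 275.3664329659409, 'cy': 208.25149772321268, 'view': array([[ 0.02686078, -0.99952714, -0.01496673,  0.14941714],
       [-0.99375028, -0.02507679, -0.10877289,  0.54595297],
       [ 0.10834614,  0.01779492, -0.99395395,  1.49821741],
       [ 0.        ,  0.        ,  0.        ,  1.        ]])} valid depth 0.9960926870748299
[0.37620138 0.13637658 1.55078028]
side {'vfov': 43.18250690933555, 'cx': 289.9219314270695, 'cy': 208.1797806155687, 'view': array([[-0.99900512, -0.04262191,  0.01311998,  0.55965959],
       [-0.03343086,  0.5210443 , -0.85287468,  0.00348855],
       [ 0.02951505, -0.85246479, -0.52195081,  1.50722509],
       [ 0.        ,  0.        ,  0.        ,  1.        ]])} valid depth 0.995718537414966
[0.51473359 1.30689239 0.78232993]
0.1 [[ 8.99602195e-01 -4.36709940e-01 -5.64801165e-04]
 [-4.36710297e-01 -8.99601177e-01 -1.35634599e-03]
 [ 8.42339819e-05  1.46682631e-03 -9.99998921e-01]] 1.0012801993611657
```

View pics/top0.png

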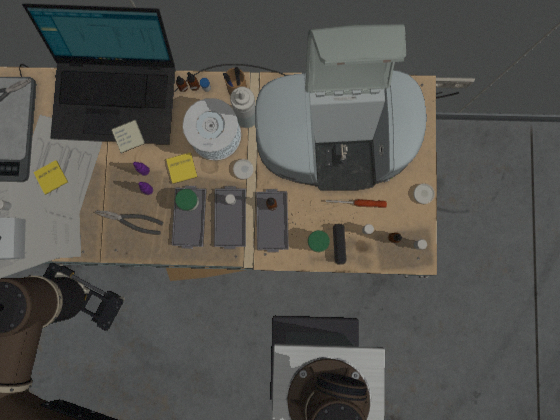

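View pics/side0.png

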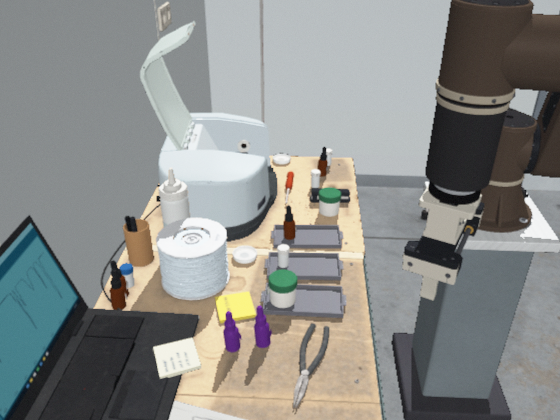

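The top view shows the loose row as pot (318,241), stapler (339,243), vial (369,229), dropper (395,237) and vial (422,244). The trays are pot (187,216), vial (230,216) and dropper (271,219). The purple bottles are look-alikes at (142,168) and (145,188). The side view agrees on which kind each tray holds.

```bash
cat > vis.py <<'E'
import numpy as np,cv2
from rig import robot
def cloud(n,d):
    i=robot.camera_info(n);V=np.array(i["view"]);f=210/np.tan(np.radians(i["vfov"]/2))
    v,u=np.mgrid[:420,:560]; c=np.stack([(u-i["cx"])/f*d,(v-i["cy"])/f*d,d],-1)
    return (c-V[:3,3])@V[:3,:3]
def proj(n,p):
    i=robot.camera_info(n);V=np.array(i["view"]);f=210/np.tan(np.radians(i["vfov"]/2))
    c=V[:3,:3]@p+V[:3,3]; return np.array([i["cx"],i["cy"]])+f*c[:2]/c[2]
def ray(n,px,z):
    i=robot.camera_info(n);V=np.array(i["view"]);f=210/np.tan(np.radians(i["vfov"]/2))
    o=-V[:3,:3].T@V[:3,3]; r=V[:3,:3].T@np.array([(px[0]-i["cx"])/f,(px[1]-i["cy"])/f,1]); return o+r*(z-o[2])/r[2]
E
python3 - <<'E'
from vis import *
np.set_printoptions(precision=4,suppress=True)
D={n:np.load(n+"0.npz") for n in("top","side")}
C={n:cloud(n,D[n]["d"]) for n in D}
T=C["top"]
seeds=dict(pot=(318,241,.062),va=(369,229,.052),dr=(395,237,.096),vb=(422,244,.052),kpot=(187,199,.066),kv=(230,199,.056),kd=(271,203,.1))
for k,(u,v,h) in seeds.items():
    g=ray("top",(u,v),h)
    for n in C:
        c=C[n]; m=(np.hypot(c[...,0]-g[0],c[...,1]-g[1])<.04)&(c[...,2]>h-.012 if n=="top" else c[...,2]>h-.035)&(c[...,2]<h+.02)
        q=c[m]
        if len(q)<3: print(k,n,"none");continue
        (cx,cy),r=cv2.minEnclosingCircle(q[:,:2].astype(np.float32))
        print(k,n,len(q),"ray",g[:2],"circ",np.array([cx,cy,r]),"mean",q.mean(0),"zmax",q[:,2].max())
# trays: rim/floor by height + grey color
hsv=cv2.cvtColor(D["top"]["p"],cv2.COLOR_RGB2HSV)
for k,(u,v) in dict(tp=(187,225),tv=(230,225),td=(271,225)).items():
    m=((hsv[...,1]<90)&(np.abs(np.arange(560)[None]-u)<21)&(np.abs(np.arange(420)[:,None]-218)<45)).astype(np.uint8)
    cs=cv2.findContours(m,0,2)[0]; c=max(cs,key=cv2.contourArea)
    bp=cv2.boxPoints(cv2.minAreaRect(c)); W=np.array([ray("top",b,.012)[:2] for b in bp])
    print(k,"ctr",W.mean(0),"sides",np.linalg.norm(W[1]-W[0]),np.linalg.norm(W[2]-W[1]),W.ravel())
# spectrometer front: nearest x of points z>0.08 per y band
for y in(-.05,-.1,-.15,-.2,-.25,-.3):
    q=T[(abs(T[...,1]-y)<.02)&(T[...,2]>.06)&(T[...,0]>.45)]; print(y,np.sort(q[:,0])[:3] if len(q) else None)
b=T[(abs(T[...,0]-.45)<.03)&(abs(T[...,1]-.45)<.05)]; print("bench z",np.median(b[:,2]))
st=T[(abs(T[...,0]-.43)<.08)&(T[...,1]<.02)&(T[...,1]>-.05)&(T[...,2]>.02)]; print("stapler",st.min(0),st.max(0))
im=cv2.resize(D["top"]["p"][150:280,160:450,::-1],None,fx=2.75,fy=2.75,interpolation=2);cv2.imwrite("pics/crop0.png",im)
E
```

```text
pot top 375 ray [0.4485 0.0401] circ [0.4492 0.0392 0.031 ] mean [0.4488 0.0393 0.0625] zmax 0.07158860612405578
pot side 403 ray [0.4485 0.0401] circ [0.4532 0.0419 0.034 ] mean [0.4524 0.0529 0.0528] zmax 0.06529826982673277
va top 81 ray [ 0.4869 -0.105 ] circ [ 0.4876 -0.1038  0.0147] mean [ 0.4875 -0.103   0.0527] zmax 0.060342621709386784
va side 114 ray [ 0.4869 -0.105 ] circ [ 0.4896 -0.1025  0.0183] mean [ 0.491  -0.0948  0.0392] zmax 0.05539823969211877
dr top 17 ray [ 0.4634 -0.1696] circ [ 0.4627 -0.1832  0.0059] mean [ 0.4631 -0.1816  0.0927] zmax 0.10048366492342964
dr side 54 ray [ 0.4634 -0.1696] circ [ 0.4653 -0.1792  0.0117] mean [ 0.4666 -0.1767  0.0766] zmax 0.09800454354126854
vb top 86 ray [ 0.4481 -0.2552] circ [ 0.4482 -0.2532  0.0144] mean [ 0.4476 -0.253   0.0525] zmax 0.0682045704660941
vb side 62 ray [ 0.4481 -0.2552] circ [ 0.4485 -0.2482  0.0142] mean [ 0.4476 -0.245   0.0401] zmax 0.05460168973587947
kpot top 374 ray [0.5582 0.4158] circ [0.5585 0.42   0.0318] mean [0.5571 0.4191 0.0663] zmax 0.07576183199719091
kpot side 719 ray [0.5582 0.4158] circ [0
[... 454 characters left out ...]
.182  0.0103] mean [0.5581 0.1842 0.08  ] zmax 0.10036460733218223
tp ctr [0.5097 0.4235] sides 0.11925261664188395 0.26018262282686705 [0.6383 0.489  0.6412 0.3698 0.3812 0.3591 0.3781 0.4762]
tv ctr [0.5129 0.2967] sides 0.11895657248521767 0.2598368923330998 [0.6414 0.3609 0.6443 0.2419 0.3846 0.2336 0.3814 0.3504]
td ctr [0.516 0.176] sides 0.1186753233042813 0.25952726297495593 [0.6443 0.239  0.6472 0.1203 0.3878 0.1142 0.3846 0.2307]
-0.05 [0.7433 0.7467 0.7468]
-0.1 [0.4978 0.662  0.6791]
-0.15 [0.6262 0.6275 0.6278]
-0.2 [0.454  0.454  0.4566]
-0.25 [0.7222 0.7278 0.7369]
-0.3 [1.055  1.0551 1.0553]
bench z 0.003872967247118625
stapler [ 0.3884 -0.0409  0.0206] [0.4982 0.0199 0.0716]
```

View pics/crop0.png

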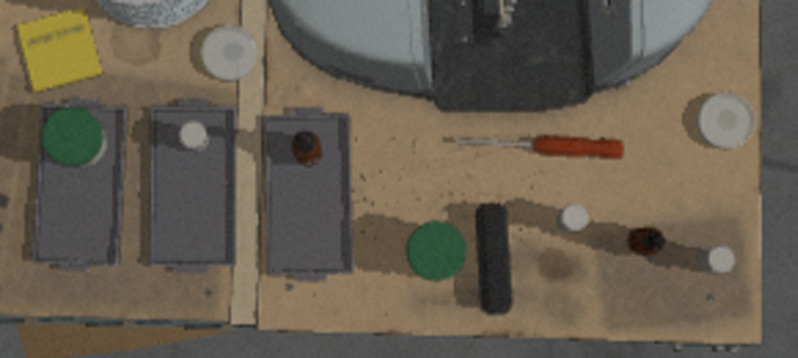

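```bash
cat > act.py <<'E'
from vis import *
np.set_printoptions(precision=4,suppress=True)
def R(a):  # tool down, closing axis y at angle a (deg) from world x
    c,s=np.cos(np.radians(a)),np.sin(np.radians(a)); y=np.array([c,s,0]); z=np.array([0,0,-1.]); return np.column_stack([np.cross(y,z),y,z])
def best(p,a):  # of the two equivalent grasps, the one nearest the present joints
    q0=np.array(robot.read_qpos()); o=[(np.abs(np.array(q)-q0).max(),b) for b in(a,a+180) for q in[robot.ik(p,R(b))] if q is not None]
    return R(min(o)[1])
LIFT=.15
def pick(xy,gz,a=0,op=1.0):
    p=np.array([*xy,gz-.019]); up=p+[0,0,.13]; o=best(up,a)
    robot.goto(up,o); robot.move_gripper(op); robot.servo_line(p,speed=.12); robot.move_gripper(0)
    print("grip",robot.read_grip_width()*88,"mm F",robot.read_finger_force())
    robot.servo_line(p+[0,0,LIFT],speed=.15); print("lifted",robot.read_grip_width()*88,robot.read_finger_force(),"t",robot.read_t())
def place(xy,gz,a,op):
    p=np.array([*xy,gz-.019+.004+.001]); up=p+[0,0,LIFT-.005]; robot.goto(up,best(up,a))
    robot.servo_line(p+[0,0,.02],speed=.15); robot.servo_line(p,speed=.04)
    print("at",robot.read_position(),"F",robot.read_force(),robot.read_grip_width()*88)
    robot.move_gripper(op); robot.dwell(.2); robot.servo_line(p+[0,0,LIFT],speed=.2); print("t",robot.read_t())
def tray(k):
    c={"pot":[(42,107),(126,108),(117,264),(35,262)],"vial":[(151,107),(236,109),(233,263),(150,263)],"dropper":[(264,115),(350,114),(352,271),(268,271)]}[k]
    W=np.array([ray("top",(160+(u+.5)/2.75-.5,150+(v+.5)/2.75-.5),.012)[:2] for u,v in c]); ax=(W[0]+W[1]-W[2]-W[3])/2
    return W.mean(0),ax/np.linalg.norm(ax),np.degrees(np.arctan2(ax[1],ax[0])),np.linalg.norm(ax),np.linalg.norm(W[1]-W[0])
E
python3 - <<'E'
from act import *
K=dict(pot=(.5585,.420),vial=(.5638,.2951),dropper=(.5592,.179))
for k in K:
    c,ax,a,L,w=tray(k); print(k,c,a,L,w,"kept in tray",ax@(K[k]-c),np.array([-ax[1],ax[0]])@(K[k]-c))
c,ax,a,L,w=tray("pot")
pick((.449,.0395),.047)
if robot.read_grip_width()*88>50: place(c-.042*ax,.047,a+90,.95)
E
```

```text
pot [0.5119 0.4183] -0.3739941784943992 0.16739422675144253 0.09079419458720171 kept in tray 0.0465571542898603 0.00195852575835705
vial [0.5147 0.2977] 1.3461085251142286 0.16657009176375767 0.09168359965065696 kept in tray 0.04898989701480171 -0.003728540072297024
dropper [0.5101 0.1733] 2.675264621202784 0.1678318550269329 0.09244812909562335 kept in tray 0.04927575308501043 0.0033616877438455432
grip 60.81761644537104 mm F 30.00051800379879
lifted 60.72581521862883 29.999852925600408 t 5.3917
at [0.4699 0.4185 0.0327] F [ 0.3903  0.7479 -0.9374] 60.78006563934883
t 10.175
```

```bash
python3 - <<'E'
from act import *
c,ax,a,L,w=tray("vial")
pick((.488,-.104),.034)
if robot.read_grip_width()*88<15: raise SystemExit
place(c-.006*ax,.034,a+90,.6)
pick((.448,-.2535),.034)
if robot.read_grip_width()*88<15: raise SystemExit
place(c-.056*ax,.034,a+90,.6)
p,d=robot.grab_frame("top"); cv2.imwrite("pics/t1.png",cv2.resize(p[150:280,160:450,::-1],None,fx=2.75,fy=2.75))
E
```

```text
grip 26.63817417216805 mm F 29.99823486614332
lifted 26.50575189727151 29.998058652781765 t 15.8083
at [0.5087 0.2975 0.0198] F [0.0581 0.1674 0.5653] 26.821394777786566
t 20.7083
grip 27.202796700732726 mm F 29.99398075872243
lifted 27.25430234374355 29.993923107296077 t 26.875
at [0.4587 0.2963 0.0198] F [-0.1008  0.1571 -0.4171] 26.802955419294577
t 32.2667
```

View pics/t1.png

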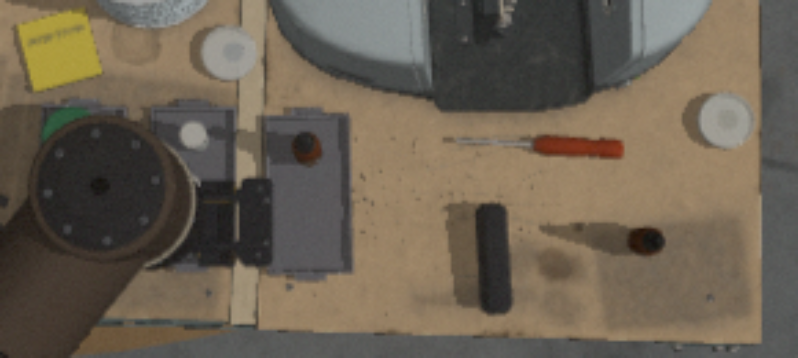

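The bench row now holds only the stapler and the dropper bottle at (648,240), and the kept vial and dropper have not moved. The arm hides the new vials, so I'll pick the dropper and check them after.

```bash
python3 - <<'E'
from act import *
c,ax,a,L,w=tray("dropper")
print("ray",ray("top",(160+654.5/2.75-.5,150+236.5/2.75-.5),.096))
pick((.463,-.182),.071,op=.7)
if robot.read_grip_width()*88<9: raise SystemExit
place(c-.045*ax,.071,a+90,.55)
p=robot.read_position(); robot.goto([.45,-.15,.25],best(np.array([.45,-.15,.25]),0))
for n in("top","side"):
    q,d=robot.grab_frame(n); np.savez(n+"1.npz",p=q,d=d)
    cv2.imwrite(f"pics/{n}2.png",cv2.resize((q[150:280,160:450] if n=="top" else q[180:340,220:400])[:,:,::-1],None,fx=2.75,fy=2.75))
T=cloud("top",np.load("top1.npz")["d"])
for k,tr,x,h in(("pot","pot",-.042,.066),("v1","vial",-.006,.056),("v2","vial",-.056,.056),("dr","dropper",-.045,.1),("kpot","pot",.0466,.066),("kv","vial",.049,.056),("kd","dropper",.049,.1)):
    c,ax,a,L,w=tray(tr); g=c+x*ax; m=(np.hypot(T[...,0]-g[0],T[...,1]-g[1])<(.04 if "pot" in k else .022))&(abs(T[...,2]-h)<.012); r=T[m]
    if len(r): e=r[:,:2].mean(0)-c; print(k,len(r),"tray xy",e@ax,e@[-ax[1],ax[0]],"world",r.mean(0))
    else: print(k,"none")
E
```

```text
ray [ 0.4677 -0.1765  0.096 ]
grip 20.228042002379645 mm F 28.978587745647495
lifted 20.151887533804164 28.790279883996845 t 37.6333
at [0.465  0.1712 0.0567] F [0.6961 0.1224 0.6898] 19.78437370957171
t 42.3917
pot 384 tray xy -0.04369864014980444 -0.0025946868889237455 world [0.4682 0.416  0.0661]
v1 81 tray xy -0.008431783627044855 -0.0008638875514661174 world [0.5063 0.2966 0.0563]
v2 80 tray xy -0.057050732667679044 -0.0004203494769852783 world [0.4577 0.2959 0.0564]
dr 16 tray xy -0.0460995317559786 -0.004116747251464993 world [0.4643 0.1671 0.0963]
kpot 377 tray xy 0.045399017632758346 0.0009642850748798004 world [0.5573 0.419  0.066 ]
kv 76 tray xy 0.04813317237554259 -0.003944089718028572 world [0.5629 0.2949 0.0563]
kd 20 tray xy 0.047398221759249695 0.0027197658081132307 world [0.5574 0.1783 0.0963]
```

View pics/top2.png

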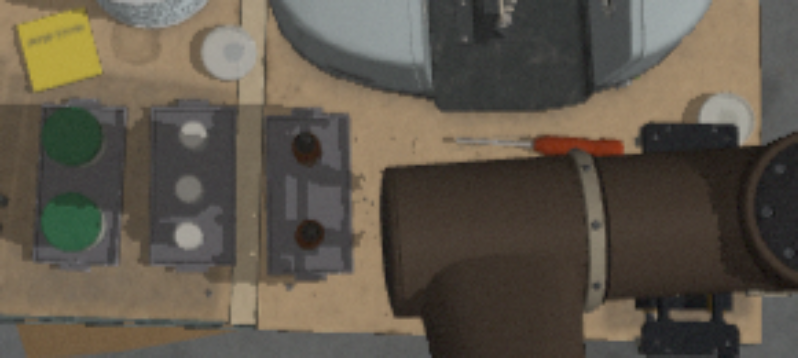

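View pics/side2.png

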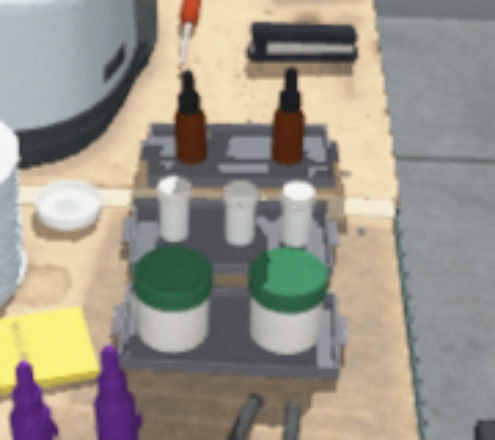

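All seven containers stand upright in the right trays: in the top view, pots at (72,137)/(71,221), vials at x≈190, droppers at (306,147)/(309,235). The measured heights and offsets are within limits.

```bash
python3 -c "
from rig import robot
robot.dwell(.5); print(robot.job_done(), robot.read_t())"
```

```text
the job is handed in; nothing more can be done
the job is handed in; nothing more can be done
```

I sorted all four containers into their matching trays, upright, and handed the job in after roughly 45 s of robot time; the final camera check put them within the position limits with the three kept containers not moved, but the hand-in gave no verdict.

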